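# Thread a loaded terminal rail into a terminal box and hold it over its standoffs

### The arm

A 6-joint arm with a two-finger parallel gripper is mounted at the origin on the work surface. World frame = base frame: x ahead of the robot, y to its left, z up, the work surface at z = 0. Lengths are in m, angles in rad, forces in N, time in s.
With the tool pointing down it reaches from about 0.35 to 0.975 m from the base axis. Payload 7.1 kg.
Tool frame: the origin (TCP) lies on the centre line of the jaws, within the pads' length; the fingertips stand 17 mm ahead of it and the grasp point (between the pads) lies 2 mm behind it (manip.finger_overhang is the distance from the TCP to the fingertips, in m); z points along the fingers, y is the line along which they close (so a half turn about z gives the same grasp; the last joint's range is limited). The gripper opens to 88 mm and grips with 3 to 60 N. Pads are 20 mm wide; open, the fingers measure 115 mm over their backs; the gripper's body (75 mm by 178 mm) begins 61 mm behind the grasp point.
Start: joints at [1.314, 0.423, 1.63, -0, 1.089, -0.019], TCP at [0.147, 0.607, 0.24] pointing down, gripper open.
Joint ranges: [-3, 3], [-0.9, 2.11], [0.09, 2.58], [-1.31, 4.45], [0.11, 2.69], [-2.54, 2.54]. Speed limits (rad/s): [2.39, 2.39, 3.01, 3.14, 3.14, 3.14].

### API

Orientations are given as [roll, pitch, yaw] about the fixed x, y, z axes, in that order (R = Rz(yaw) Ry(pitch) Rx(roll)).
In Python, from rig import manip gives the robot as it stands. Calls block until the motion is done:
- manip.move_ptp(position, orientation): joint-space move of the TCP to a pose.
- manip.servo_line(position, rotation=None, speed=0.15, contact_N=None): straight line of the TCP; rotation=None keeps the orientation; speed is the mean speed in m/s. With contact_N (N) it stops when the force on the tool has changed by that much, and returns True; else False.
- manip.goto_joints(angles): joint-space move.
- manip.gripper_to(opening, grip_force=None): opening from 0.0 (shut) to 1.0 (fully open); grip_force is the grip in N (None keeps the last); returns when the fingers have stopped.
- manip.dwell(seconds).
- manip.inverse_kinematics(position, orientation): joint angles nearest the present ones, or None.
- manip.read_camera(name): name is "side" or "top" or "wrist"; returns a dict with "frame" (384x512x3 uint8, red, green, blue), "fov_y" (degrees; the focal length in pixels is half the picture's height over the tangent of half this angle, whatever the lens; pixels are square), "cx", "cy" (the principal point, pixels), "cam_to_world" (4x4, takes a point from camera to world coordinates); the wrist camera has in their place "tool_from_camera" (4x4, takes a point from camera to tool coordinates, whose origin is the TCP and whose axes are the flange's). Camera axes: x right, y down, z forward; pixel columns grow to the right and rows downward; lengths in m; the calibration is good to about 2 mm. The wrist camera is an equidistant fisheye: a pixel r from the principal point sees the ray r / f radians off the axis. A picture is of the moment at which its call begins: read the wrist's pose just before it. There is no depth.
A pose or a line that the arm cannot do raises manip.PlanningError and nothing moves.
- manip.close_job(): hands the job in; it is judged then, once.
Readings, each from a call of its own:
- manip.get_t(): time.
- manip.get_joints(): joint angles.
- manip.get_qvel(): joint speeds.
- manip.get_tau(): joint torques, N m.
- manip.get_tcp_pos(): TCP position.
- manip.get_orientation(): TCP orientation.
- manip.get_wrist_force(): force on the tool from outside, world axes, zero at the start.
- manip.get_moment(): the same for the moment, N m.
- manip.get_opening(): opening from 0.0 (shut) to 1.0 (fully open).
- manip.get_gripper_force(): force on a finger pad.
Only numpy, scipy, OpenCV 4.12 (cv2) and the standard library are available. Lean on these libraries where they do the work, as an engineer would, in place of code of your own. Each camera call takes 0.05 s, during which the arm holds its last target. There are 200 camera calls.

### The job

Take the steel rail that carries the row of terminal blocks and bring it into the open terminal box: it is longer than the opening, so tip it and feed one end in first, then bring the other end down inside and level it. Finish still gripping it and holding it still and level inside, about a finger's width above the two standoffs, centred over them and in line with them and touching no part of the box, so that I can slip spacers under it. Don't shove the box about, and leave the other things on the bench where they are.

Things in the scene. Friction and masses are not known exactly. Their poses are not given: they have to be found in the camera images.
- rail_blocks (a point): the loaded rail, at the middle of its row of 8 grey terminal blocks, 26 mm above the rail's underside; x along the rail, z up through the blocks. The row is 50 mm long (x), 44 mm wide (y) with flat upright sides from 5 to 34 mm above the rail's underside, then a ridge 28 mm wide up to 46 mm. Grip it across the blocks. 0.18 to 0.29 kg, centre of mass at its middle
- rail_under (a point): centre of the loaded rail's underside, 26 mm below rail_blocks, same axes. Steel top-hat rail 236 mm long, 35 mm wide, 7.5 mm high, with screw slots (one 95 mm either side of the middle); a black end stop 8 mm thick, 40 mm wide, 31 mm high stands at each end of the row of blocks. It starts flat on the bench, blocks up
- rail_end_a (a point): the loaded rail's +x end, 118 mm from its middle, 4 mm above its underside (mid-height of the rail)
- rail_end_b (a point): the loaded rail's -x end, 118 mm from its middle, 4 mm above its underside
- terminal_box: grey steel box lying on its back, open upward: 300 mm long (its x), 150 wide (y), 80 high (z up); origin at the centre of its underside. Sheet 3 mm thick. Inside 294 x 144 mm; floor top 3 mm up. Three cable glands stick 24 mm out of the +y side, 40 mm up; a brass earth stud 16 mm tall stands inside at x 120, y -50 mm. It is loose, 2 to 2.7 kg, and slides if pushed hard
- opening_mid (a point): centre of the box's opening, at the top of the lips (80 mm above the bench); axes as the box. The opening is 220 mm (x) by 120 mm (y), between flat inward lips 3 mm thick, undersides 77 mm above the bench; under each end lip there are 37 mm of free space out to the end wall, under each side lip 12 mm
- standoffs_mid (a point): point midway between the tops of the two round brass standoffs (box centre, 23 mm above the bench); axes as the box. The standoffs, 12 mm across and 20 mm tall, stand on the floor on the box's long centre line, each 95 mm from this point
- bare_rail: bystander: a bare steel rail of the same section and length (236 x 35 x 7.5 mm) with no blocks on it, lying flat; origin at the centre of its underside, x along it
- screwdriver: bystander: screwdriver with a black handle, 210 mm long, 26 mm thick, lying near the robot; origin under its middle, x along it
- tape_roll: bystander: roll of black tape lying flat, 80 mm across, 19 mm high; origin at the centre of its underside
- spacer_dish: bystander: round steel dish with a few brass spacers, 88 mm across, 23 mm high; origin at the centre of its underside
Mind the look-alikes: they are no part of the job. What is shaped like the part that bears rail_blocks but orange is not meant.

How it is judged:
On the way:
1. the loaded rail goes in tipped: one end is inside the box below the lips while the other end is still above the opening (((z of rail_end_a in the frame of opening_mid below -0.008 m and x of rail_end_a in the frame of opening_mid between -0.147 and 0.147 m and y of rail_end_a in the frame of opening_mid between -0.072 and 0.072 m and z of rail_end_b in the frame of opening_mid above 0.005 m) or (z of rail_end_b in the frame of opening_mid below -0.008 m and x of rail_end_b in the frame of opening_mid between -0.147 and 0.147 m and y of rail_end_b in the frame of opening_mid between -0.072 and 0.072 m and z of rail_end_a in the frame of opening_mid above 0.005 m))), for 0.1 s.
At the end, for the whole second after the job is handed in: Loaded rail still gripped and at rest in the box: underside 2 to 25 mm above the standoff tops, middle within 12 mm along and 10 mm across of midway between them, level within 0.08 rad, in line within 0.09 rad, nothing held or of the robot touching the box, box within 20 mm of its start (x of rail_under in the frame of standoffs_mid between -0.012 and 0.012 m and y of rail_under in the frame of standoffs_mid between -0.01 and 0.01 m and z of rail_under in the frame of standoffs_mid between 0.002 and 0.025 m and angle between rail_under's own z axis and vertical below 0.08 rad and angle between the x axis of rail_under and the x axis of standoffs_mid, either way round below 0.09 rad and contact force between the fingers and loaded_rail above 1 N and contact force between each of loaded_rail, the fingers, the arm and terminal_box below 0.2 N and linear speed of loaded_rail below 0.02 m/s and distance of terminal_box from where it was at the start of the episode below 0.02 m); the arm keeps its last pose, push and grip.
It fails at once if the box is shoved more than 20 mm (distance of terminal_box from where it was at the start of the episode above 0.02 m).
It fails at once if one of the other things on the bench is moved more than 30 mm (distance of any of bare_rail, screwdriver, tape_roll, spacer_dish from where it was at the start of the episode above 0.03 m).
It also fails if it takes over 40 s, if anything falls off the work surface, if the arm or the gripper's body presses on something with over 40 N, if the wrist force passes 120 N, or if a joint passes its speed limit or range.

## Working session

There is one attempt and no reset: what is moved stays moved. The work goes in short steps, each a Python script; the robot and the scene stay as the last script left them, time stands still between calls to the robot, and variables do not carry over. Pictures are saved under pics/ and viewed, at most 10 in all, crops included, and the job is handed in when it is done.

```bash
mkdir -p pics; ls; python3 - <<'E'
from rig import manip
import cv2
import pickle
d={}
for n in ["side","top","wrist"]:
    if n=="wrist": print(manip.get_tcp_pos(),manip.get_orientation())
    c=manip.read_camera(n); d[n]=c
    print(n,c["fov_y"],c["cx"],c["cy"]); print(c.get("cam_to_world",c.get("tool_from_camera")))
    cv2.imwrite(f"pics/{n}0.png",c["frame"][:,:,::-1])
pickle.dump(d,open("c0.pkl","wb"))
cv2.imwrite("pics/top0x.png",cv2.resize(d["top"]["frame"][:,:,::-1],(800,600),interpolation=cv2.INTER_CUBIC))
print(manip.get_t(),manip.finger_overhang)
E
```

```text
pics
side 45.80754916875509 249.99725513437815 199.7744636373344
[[ 0.77645062 -0.48631293  0.40077945 -0.08265636]
 [-0.63017015 -0.60237906  0.48992352 -0.68827824]
 [ 0.00316501 -0.63296067 -0.77417748  1.20009881]
 [ 0.          0.          0.          1.        ]]
top 45.16369956123856 259.10137618209154 196.0396810288639
[[-0.02270843 -0.98721594  0.15776252  0.29177049]
 [-0.99954265  0.01926721 -0.02330816  0.01193995]
 [ 0.01997054 -0.15821966 -0.98720196  1.3678014 ]
 [ 0.          0.          0.          1.        ]]
[0.14707478 0.60696863 0.23898713] [-3.14024827e+00 -1.07769797e-05  2.90380428e+00]
wrist 65.70646984690485 256.59078599845077 193.94626624028973
[[ 9.13091612e-04 -9.59111006e-01 -2.83028698e-01  7.77269673e-02]
 [ 9.99999567e-01  8.24141552e-04  4.33341154e-04 -7.17070808e-04]
 [-1.82366560e-04 -2.83028971e-01  9.59111343e-01 -1.45604397e-01]
 [ 0.00000000e+00  0.00000000e+00  0.00000000e+00  1.00000000e+00]]
0.15 0.017
```

View pics/top0x.png

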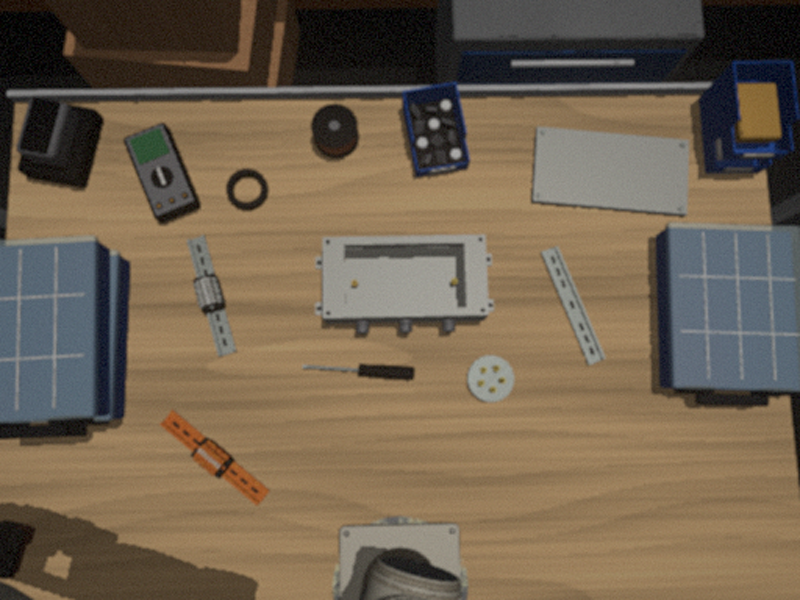

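View pics/side0.png

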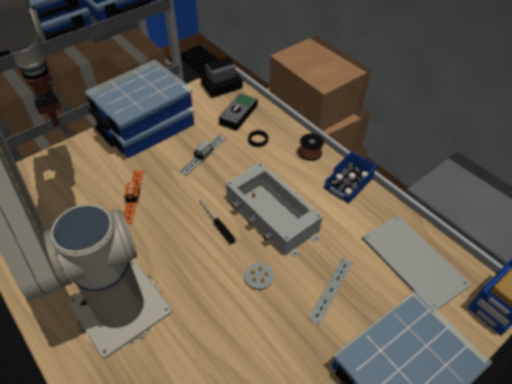

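The top picture shows the loaded rail at about (211,293) of 800x600. The box is centred near (405,278) with its glands toward the robot, the bare rail is at right, and the orange look-alike is at lower left. I'll enlarge the rail and the box.

```bash
python3 - <<'E'
import cv2,pickle,numpy as np
f=pickle.load(open("c0.pkl","rb"))["top"]["frame"][:,:,::-1]
out=np.zeros((360,800,3),np.uint8)
a=cv2.resize(f[145:235,108:158],None,fx=4,fy=4,interpolation=cv2.INTER_CUBIC)
b=cv2.resize(f[140:225,190:328],None,fx=4,fy=4,interpolation=cv2.INTER_CUBIC)
out[:360,:200]=a; out[:340,240:240+552]=b
cv2.imwrite("pics/crop1.png",out)
E
```

```text
(no output)
```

View pics/crop1.png

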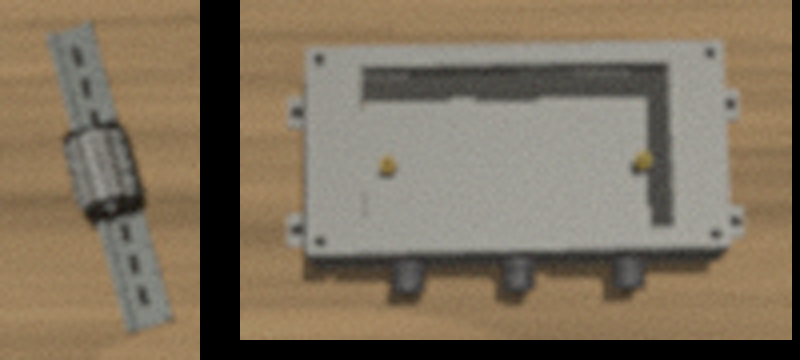

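Crop: the rail's end mids are at (71.5,30) and (152,326.5). The box lip corners are at (306,46), (722,41), (726,248) and (305,253), and the standoff tops at (389,163) and (643,159).

```bash
cat > h.py <<'E'
import numpy as np, pickle
def ray(c,u,v):
    f=192/np.tan(np.radians(c["fov_y"]/2)); T=c["cam_to_world"]
    return T[:3,3],T[:3,:3]@np.array([(u-c["cx"])/f,(v-c["cy"])/f,1])
def at(c,u,v,z):
    o,d=ray(c,u,v); return (o+d*(z-o[2])/d[2])
E
python3 - <<'E'
from h import *
c=pickle.load(open("c0.pkl","rb"))["top"]
g=lambda u,v,ou,ov,z: at(c,(u+.5)/4-.5+ou,(v+.5)/4-.5+ov,z)[:2]
A=g(71.5,30,108,145,.0075);B=g(152,326.5,108,145,.0075)
print("rail",A,B,(A+B)/2,np.linalg.norm(A-B),np.arctan2(*(A-B)[::-1]))
P=[g(u,v,130,140,.08) for u,v in [(306,46),(722,41),(726,248),(305,253)]]
print("lip",P,np.mean(P,0),[np.linalg.norm(P[i]-P[i-1]) for i in range(4)])
S=[g(u,v,130,140,.023) for u,v in [(389,163),(643,159)]]
print("so",S,np.mean(S,0),np.linalg.norm(S[0]-S[1]),np.arctan2(*(S[0]-S[1])[::-1]))
E
```

```text
rail [0.65098357 0.37932876] [0.42576013 0.31540943] [0.53837185 0.3473691 ] 0.23411808688911642 0.2765327253218769
lip [array([0.63075989, 0.13028406]), array([ 0.62923765, -0.16838077]), array([ 0.47871626, -0.16515498]), array([0.48102864, 0.13167359])] [ 0.55493561 -0.01789452] [np.float64(0.14973769197981474), np.float64(0.2986687027791229), np.float64(0.15055595788819212), np.float64(0.2968375715528859)]
so [array([0.55553258, 0.07459787]), array([ 0.55501244, -0.11389651])] [ 0.55527251 -0.01964932] 0.1884950944826363 1.5680369082437047
```

Sizes check out: rail 234 against 236 mm, lips 298x150 mm, standoff spacing 188 against 190 mm. Next I'll check reachability of the planned path and go above the rail.

```bash
cat >> h.py <<'E'
from scipy.spatial.transform import Rotation as Rot
GH=0.026   # grasp point height above rail underside
def tool_pose(xa,za,th,s,box,byaw,dx=0.0):
    """rail entering end: xa = dist of the low end from box centre (neg.), za its underside height; s=+-1: low end at box -s x; dx: rail-mid offset from TCP along tool x. returns pos,rpy of TCP"""
    # rail direction from low end to high end in box frame
    e=np.array([s*np.cos(th),0,np.sin(th)]); n=np.array([-s*np.sin(th),0,np.cos(th)])
    R0=Rot.from_euler("z",byaw)
    mid=np.array([s*xa,0,za])+0.118*e
    xt=e*s                      # tool x along box +x (when level)
    tcp=mid+n*(GH-0.002)-xt*dx
    z=-n; y=np.cross(z,xt)
    M=R0.as_matrix()@np.stack([xt,y,z],1)
    p=R0.apply(tcp)+np.array([box[0],box[1],0])
    return p,Rot.from_matrix(M).as_euler("xyz")
def wray(c,pos,rpy,u,v):
    f=192/np.tan(np.radians(c["fov_y"]/2)); du,dv=u-c["cx"],v-c["cy"]; r=np.hypot(du,dv); a=r/f
    d=np.array([du/r*np.sin(a),dv/r*np.sin(a),np.cos(a)]); T=c["tool_from_camera"]; R=Rot.from_euler("xyz",rpy).as_matrix()
    return pos+R@T[:3,3], R@T[:3,:3]@d
def wat(c,pos,rpy,u,v,z):
    o,d=wray(c,pos,rpy,u,v); return o+d*(z-o[2])/d[2]
WP=[(-.100,.150,.35),(-.100,.042,.35),(-.137,.038,.35),(-.137,.038,0.),(-.118,.036,0.)]
E
python3 - <<'E'
from h import *; from rig import manip; import cv2
box=[.555,-.018]
for s in (1,-1):
    for w in WP:
        p,r=tool_pose(*w,s,box,1.569); q=manip.inverse_kinematics(p,r)
        print(s,np.round(p,3),np.round(r,2),None if q is None else np.round(q,2))
for yw in (.2765,.2765-np.pi):
    q=manip.inverse_kinematics([.538,.347,.2],[np.pi,0,yw]);print(yw,q)
manip.move_ptp([.538,.347,.2],[np.pi,0,.2765-np.pi])
p,r=manip.get_tcp_pos(),manip.get_orientation()
c=manip.read_camera("wrist"); c["p"],c["r"]=p,r
pickle.dump(c,open("w1.pkl","wb")); print(p,r,manip.get_t())
cv2.imwrite("pics/w1.png",cv2.resize(c["frame"][:,:,::-1],(768,576),interpolation=cv2.INTER_CUBIC))
E
```

```text
1 [ 0.555 -0.015  0.213] [ 3.14 -0.35  1.57] [-0.23  0.39  1.79  0.39  1.07 -0.44]
1 [ 0.555 -0.015  0.105] [ 3.14 -0.35  1.57] [-0.23  0.56  1.85  0.45  0.87 -0.54]
1 [ 0.555 -0.052  0.101] [ 3.14 -0.35  1.57] [-0.29  0.57  1.83  0.44  0.89 -0.59]
1 [ 0.555 -0.037  0.062] [3.14 0.   1.57] [-0.09  0.59  1.88 -0.    0.68 -0.09]
1 [ 0.555 -0.018  0.06 ] [3.14 0.   1.57] [-0.05  0.59  1.88 -0.    0.67 -0.05]
-1 [ 0.555 -0.021  0.213] [3.14 0.35 1.57] [ 0.12  0.39  1.81 -0.41  1.03  0.35]
-1 [ 0.555 -0.021  0.105] [3.14 0.35 1.57] [ 0.12  0.55  1.86 -0.48  0.84  0.46]
-1 [0.555 0.016 0.101] [3.14 0.35 1.57] [ 0.19  0.56  1.85 -0.46  0.86  0.52]
-1 [0.555 0.001 0.062] [3.14 0.   1.57] [-0.02  0.59  1.88 -0.    0.68 -0.02]
-1 [ 0.555 -0.018  0.06 ] [3.14 0.   1.57] [-0.05  0.59  1.88 -0.    0.67 -0.05]
0.2765 [ 5.54250040e-01  4.89598590e-01  1.62366536e+00 -4.44089210e-16
  1.02832871e+00  1.84854637e+00]
-2.865092653589793 [ 0.55425004  0.48959859  1.62366536  0.          1.02832871 -1.29304629]
[0.53756205 0.34768389 0.20009249] [ 3.14134767e+00  2.67633366e-05 -2.86455769e+00] 1.925
```

View pics/w1.png

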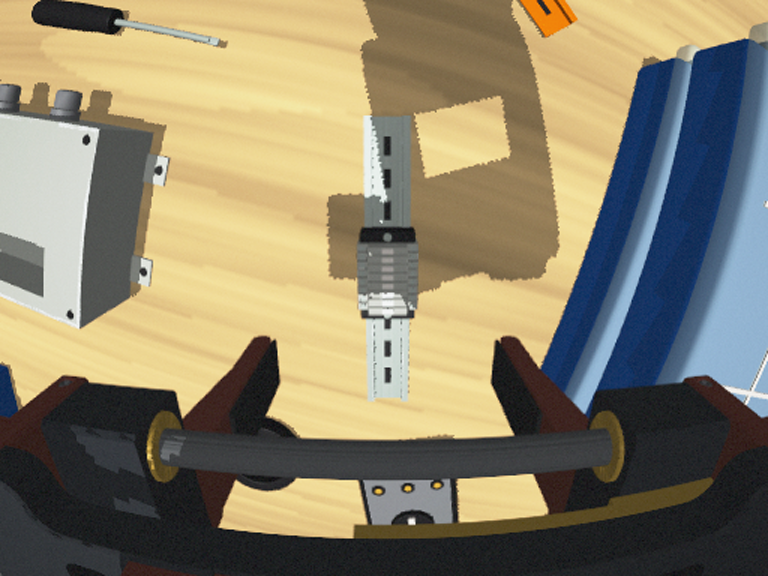

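The wrist view shows the rail centred between the open fingers. Its ends are at (388,116) and (388,398), with the blocks near (388,270).

```bash
python3 - <<'E'
from h import *
c=pickle.load(open("w1.pkl","rb"))
g=lambda u,v,z: wat(c,c["p"],c["r"],(u+.5)/1.5-.5,(v+.5)/1.5-.5,z)
A=g(388,116,.0075);B=g(388,398,.0075);print(A,B,(A+B)/2,np.linalg.norm(A-B),np.arctan2(*(B-A)[1::-1]))
print("stops",g(388,229,.031),g(388,316,.031),(g(388,229,.031)+g(388,316,.031))/2)
E
```

```text
[0.42750531 0.31804775 0.0075    ] [0.65099646 0.38219159 0.0075    ] [0.53925089 0.35011967 0.0075    ] 0.23251392578990449 0.27949568473544006
stops [0.5070561  0.34063434 0.031     ] [0.5699978 0.3587061 0.031    ] [0.53852695 0.34967022 0.031     ]
```

```bash
python3 - <<'E'
from h import *; from rig import manip; import cv2
P=[.539,.349]; o=[np.pi,0,.278-np.pi]
manip.move_ptp([*P,.10],o)
manip.servo_line([*P,.024],speed=.08,contact_N=8)
print(manip.get_tcp_pos(),manip.get_orientation())
print(manip.gripper_to(0.0,50), manip.get_opening(),manip.get_gripper_force())
manip.servo_line([*P,.25],speed=.15)
print(manip.get_gripper_force(),manip.get_wrist_force())
manip.move_ptp([.555,-.018,.33],[np.pi,0,1.569])
p,r=manip.get_tcp_pos(),manip.get_orientation()
c=manip.read_camera("wrist"); c["p"],c["r"]=p,r
pickle.dump(c,open("w2.pkl","wb")); print(p,r,manip.get_t())
cv2.imwrite("pics/w2.png",cv2.resize(c["frame"][:,:,::-1],(768,576),interpolation=cv2.INTER_CUBIC))
E
```

```text
[0.53934458 0.34922758 0.02443224] [ 3.14138989e+00  7.88550302e-04 -2.86352887e+00]
False 0.4993068133778045 49.9990439414978
49.99776363372803 [-0.6131337   0.2280654  -3.05119949]
[ 0.55503442 -0.01742963  0.32968509] [-3.14117418e+00 -2.97680059e-04  1.57057241e+00] 7.3667
```

View pics/w2.png

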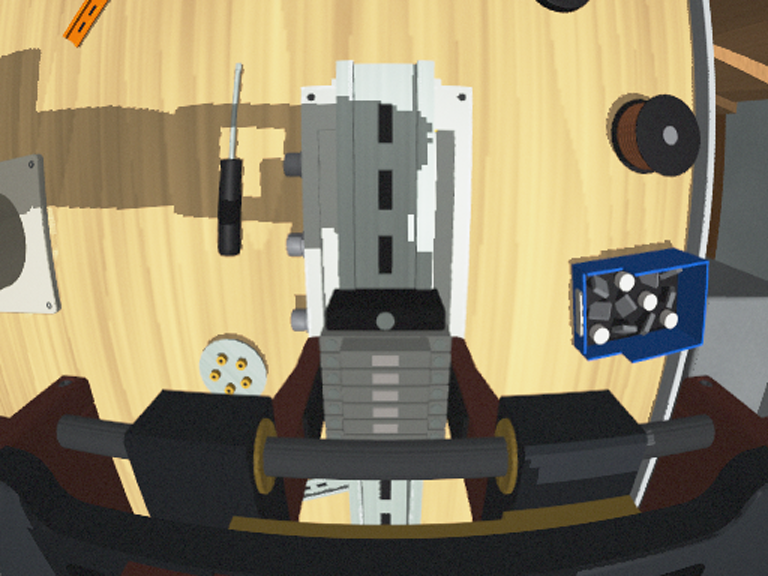

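The rail is held level over the box. Its +x end corners are at (337,62) and (433,62), and the box's +x lip corners are at (302,88) and (471,88).

```bash
python3 - <<'E'
from h import *
c=pickle.load(open("w2.pkl","rb"))
g=lambda u,v,z: wat(c,c["p"],c["r"],(u+.5)/1.5-.5,(v+.5)/1.5-.5,z)
zr=c["p"][2]+.002-.026+.0075
a,b=g(337,62,zr),g(433,62,zr);print("rail end",a,b,(a+b)/2-c["p"])
a,b=g(302,88,.08),g(471,88,.08);print("box end",a,b,(a+b)/2,np.linalg.norm(a-b))
print(g(302,330,.08),g(467,330,.08))
E
```

```text
rail end [0.53766134 0.09742519 0.31318509] [0.57205342 0.09743789 0.31318509] [-0.00017704  0.11486117 -0.0165    ]
box end [0.48164854 0.12902951 0.08      ] [0.63012603 0.12924926 0.08      ] [0.55588728 0.12913939 0.08      ] 0.1484776529462954
[ 0.4747939  -0.09601714  0.08      ] [ 0.63358061 -0.09583639  0.08      ]
```

```bash
python3 - <<'E'
from h import *; from rig import manip; import cv2
box=[.5555,-.019]
p,r=tool_pose(*WP[0],1,box,1.569); manip.move_ptp(p,r); print(manip.get_wrist_force(),manip.get_t())
for w,sp in zip(WP[1:3],(.08,.04)):
    p,r=tool_pose(*w,1,box,1.569)
    hit=manip.servo_line(p,r,speed=sp,contact_N=6)
    print(w,hit,manip.get_tcp_pos()-p,manip.get_wrist_force(),manip.get_t())
    if hit: break
c=manip.read_camera("side")
cv2.imwrite("pics/s2.png",cv2.resize(c["frame"][130:280,190:350,::-1],(800,750)[:1]+(600,),interpolation=cv2.INTER_CUBIC))
E
```

```text
[ 0.4979655  -0.13930665 -2.35599591] 7.9083
(-0.1, 0.042, 0.35) False [ 3.95554596e-04 -8.14659338e-05  5.12817403e-04] [ 0.60451658  0.43958868 -2.39676986] 9.4083
(-0.137, 0.038, 0.35) False [-3.45850455e-05  1.81156188e-04  1.96494478e-05] [-0.60852156 -0.40269665 -2.49631795] 10.4917
```

View pics/s2.png

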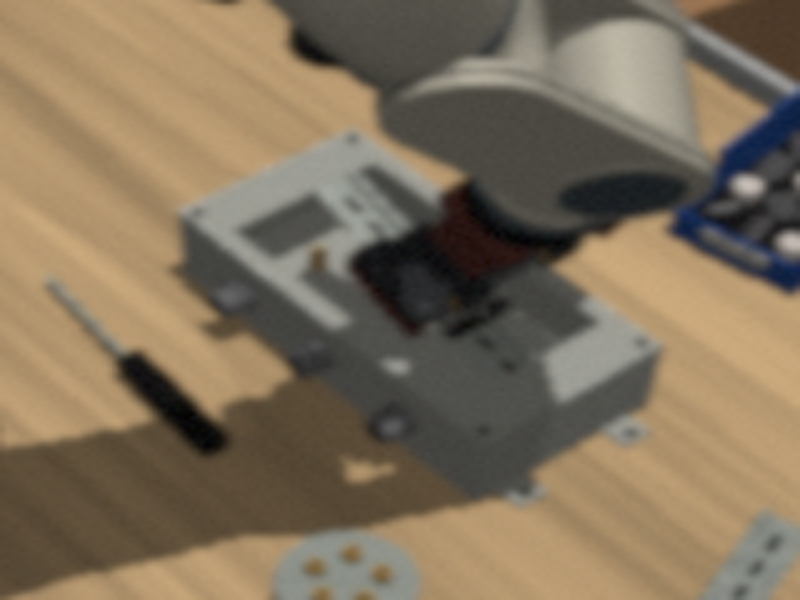

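The low end is under the near lip at about (540,370), the high end is above the opening around (370,190), and there has been no contact. Levelling now.

```bash
python3 - <<'E'
from h import *; from rig import manip; import cv2
box=[.5555,-.019]
for w,sp in zip(WP[3:],(.02,.03)):
    p,r=tool_pose(*w,1,box,1.569)
    hit=manip.servo_line(p,r,speed=sp,contact_N=5)
    print(w,hit,manip.get_tcp_pos()-p,manip.get_orientation()-r,manip.get_wrist_force(),manip.get_t())
    if hit: break
p,r=manip.get_tcp_pos(),manip.get_orientation()
c=manip.read_camera("wrist"); c["p"],c["r"]=p,r; pickle.dump(c,open("w3.pkl","wb"))
cv2.imwrite("pics/w3.png",cv2.resize(c["frame"][:,:,::-1],(768,576),interpolation=cv2.INTER_CUBIC))
print(manip.get_gripper_force(),manip.get_moment())
E
```

```text
(-0.137, 0.038, 0.0) False [ 3.88164829e-05 -1.77099236e-04  5.60142050e-05] [-1.19871567e-04 -6.54176746e-05 -3.44825471e-04] [ 0.25876819  0.00802068 -1.50001345] 12.7917
(-0.118, 0.036, 0.0) False [6.88900487e-05 5.42500375e-05 2.94112033e-05] [-1.15364317e-04  4.51747071e-05  2.03287666e-04] [-0.61358767  0.67381549 -3.53790513] 13.575
49.99772071838379 [-0.01166661  0.09269004 -0.05507873]
```

View pics/w3.png

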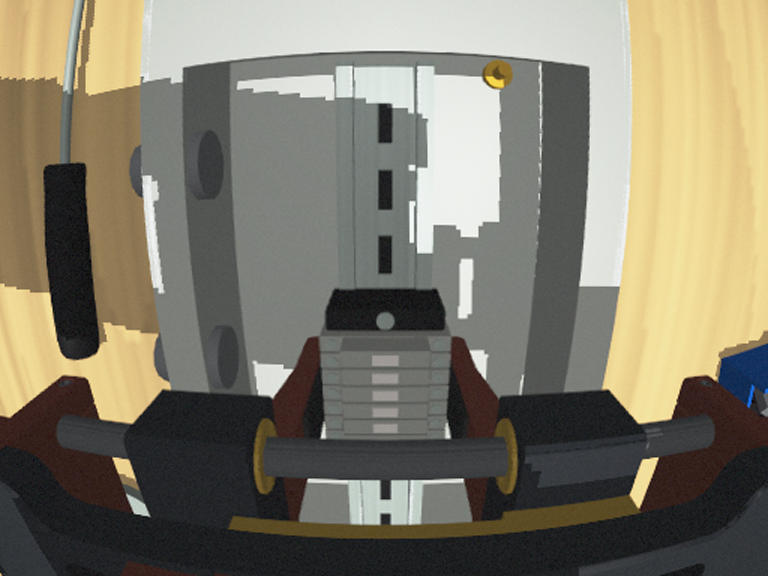

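The rail is level inside. Its end is at about row 66 with edges at columns 337 and 433, the opening's corners are at (183,68) and (589,67), and the earth stud is at (497,74). Checking centring against those.

```bash
python3 - <<'E'
from h import *
c=pickle.load(open("w3.pkl","rb"))
g=lambda u,v,z: wat(c,c["p"],c["r"],(u+.5)/1.5-.5,(v+.5)/1.5-.5,z)
a,b=g(183,68,.08),g(589,67,.08);print("opening",a,b,(a+b)/2,np.linalg.norm(a-b))
print("mid edge",g(385,53,.08))
print("stud",g(497,74,.019))
a,b=g(337,66,.0435),g(433,66,.0435);print("rail",(a+b)/2,b-a,c["p"])
E
```

```text
opening [0.49569891 0.0901039  0.08      ] [0.61611594 0.09041657 0.08      ] [0.55590743 0.09026023 0.08      ] 0.12041743060699558
mid edge [0.55558195 0.08985117 0.08      ]
stud [0.60245229 0.09788045 0.019     ]
rail [0.55555909 0.09437251 0.0435    ] [ 3.43732703e-02 -2.99073186e-05  0.00000000e+00] [ 0.55556889 -0.01894575  0.06002941]
```

```bash
python3 - <<'E'
from rig import manip
manip.dwell(0.5); print(manip.get_gripper_force(),manip.get_wrist_force(),abs(manip.get_qvel()).max())
print(manip.close_job())
E
```

```text
49.99785125255585 [-0.24245713 -1.01005713 -1.9479555 ] 0.0018861555033672895
the job is handed in; nothing more can be done
None
```

I fed the rail in tipped and levelled it without any contact showing on the wrist force. It is now gripped at 50 N and held still about 13 mm above the standoffs, within about 4 mm of centre by the cameras. The job is handed in; no verdict was returned.

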